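Line the sockets up by size on the rail

TASK

Stand the four loose wrench sockets upright on the dark wooden rail in order of size, one centred on each white ring: the smallest on the ring next to the yellow block, growing ring by ring to the largest next to the black block. Do not knock over the little amber bottle that stands among them.

Things in the scene. Friction and masses are not known exactly. Their poses are not given: they have to be found in the camera images.
- socket_red_mid (a point): Loose deep wrench socket, the smallest of the four: an upright steel cylinder with a red sleeve over its upper two thirds and rim, and a hexagonal recess in its top, 24 mm in diameter, 50 mm tall. The point is its centre, half-way up; z is its upright axis. It starts standing on the bench.
- socket_green_mid (a point): Loose deep wrench socket, the second smallest of the four: an upright steel cylinder with a green sleeve over its upper two thirds and rim, and a hexagonal recess in its top, 32 mm in diameter, 57 mm tall. The point is its centre, half-way up; z is its upright axis. It starts standing on the bench.
- socket_blue_mid (a point): Loose deep wrench socket, the second largest of the four: an upright steel cylinder with a blue sleeve over its upper two thirds and rim, and a hexagonal recess in its top, 40 mm in diameter, 64 mm tall. The point is its centre, half-way up; z is its upright axis. It starts standing on the bench.
- socket_orange_mid (a point): Loose deep wrench socket, the largest of the four: an upright steel cylinder with an orange sleeve over its upper two thirds and rim, and a hexagonal recess in its top, 48 mm in diameter, 71 mm tall. The point is its centre, half-way up; z is its upright axis. It starts standing on the bench.
- mark1: Fixed painted white ring, 58 mm across, flat on the dark wooden rail, first of four in a straight row 75 mm apart, counted from the robot's left (+y end) to its right. The origin is the ring's centre on the rail's upper surface, 12 mm above the bench; x points across the rail, y along it towards mark1. The rail is 80 mm wide and 400 mm long. Whether the smallest socket belongs here depends on where the yellow block is.
- mark2: Fixed painted white ring, 58 mm across, flat on the dark wooden rail, second of four in a straight row 75 mm apart, counted from the robot's left (+y end) to its right. The origin is the ring's centre on the rail's upper surface, 12 mm above the bench; x points across the rail, y along it towards mark1. The rail is 80 mm wide and 400 mm long.
- mark3: Fixed painted white ring, 58 mm across, flat on the dark wooden rail, third of four in a straight row 75 mm apart, counted from the robot's left (+y end) to its right. The origin is the ring's centre on the rail's upper surface, 12 mm above the bench; x points across the rail, y along it towards mark1. The rail is 80 mm wide and 400 mm long.
- mark4: Fixed painted white ring, 58 mm across, flat on the dark wooden rail, fourth of four in a straight row 75 mm apart, counted from the robot's left (+y end) to its right. The origin is the ring's centre on the rail's upper surface, 12 mm above the bench; x points across the rail, y along it towards mark1. The rail is 80 mm wide and 400 mm long. Whether the smallest socket belongs here depends on where the yellow block is.
- yellow_block: Fixed yellow block, 70 x 20 x 25 mm tall, across one end of the rail (either end: it changes; a black block of the same size is at the other end), its centre line 72.5 mm beyond the end mark's centre. It shows the end for the smallest socket. The origin is the centre of its underside.
- oil_bottle_mid (a point): Bystander: small loose amber glass bottle with a black cap, 36 mm in diameter, 75 mm tall, standing among the sockets. (The sockets start side by side in a loose line from left to right, nearer the robot than the rail; between them stand this bottle, a 47 mm tall steel bolt on its head and a 22 mm tall wooden block, so the freest room for fingers is on each socket's near and far side.) The point is its centre, half-way up; z is its upright axis.

How it is judged (in metres and radians):
At the end, for the whole second after the job is handed in: Each socket stands upright (within 0.1 rad) and at rest on the rail, its centre within 14 mm horizontally of the centre of its own ring: smallest (red) on the ring nearest the yellow block, then green, then blue, and largest (orange) on the ring nearest the black block (((horizontal distance between yellow_block and mark1 below 0.15 m and horizontal distance between socket_red_mid and mark1 below 0.014 m and horizontal distance between socket_green_mid and mark2 below 0.014 m and horizontal distance between socket_blue_mid and mark3 below 0.014 m and horizontal distance between socket_orange_mid and mark4 below 0.014 m) or (horizontal distance between yellow_block and mark4 below 0.15 m and horizontal distance between socket_red_mid and mark4 below 0.014 m and horizontal distance between socket_green_mid and mark3 below 0.014 m and horizontal distance between socket_blue_mid and mark2 below 0.014 m and horizontal distance between socket_orange_mid and mark1 below 0.014 m)) and angle between each of socket_red_mid, socket_green_mid, socket_blue_mid, socket_orange_mid's own z axis and vertical below 0.1 rad and height (world z) of socket_red_mid between 0.032 and 0.043 m and linear speed of each of socket_red, socket_green, socket_blue, socket_orange below 0.02 m/s and height (world z) of socket_green_mid between 0.0355 and 0.0465 m and height (world z) of socket_blue_mid between 0.039 and 0.05 m and height (world z) of socket_orange_mid between 0.0425 and 0.0535 m); the robot touches nothing.
It fails at once if the amber bottle is knocked over (tilted more than 0.5 rad) (angle between oil_bottle_mid's own z axis and vertical above 0.5 rad).
It also fails if it takes over 96 s, if anything falls off the work surface, if the arm or the gripper's body presses on something with over 40 N, if the wrist force passes 120 N, or if a joint passes its speed limit or range.

ROBOT

A 6-joint arm with a two-finger parallel gripper is mounted at the origin on the work surface. World frame = base frame: x ahead of the robot, y to its left, z up, the work surface at z = 0. Lengths are in m, angles in degrees, forces in N, time in s.
With the tool pointing down it reaches from about 0.25 to 0.725 m from the base axis. Payload 9.7 kg.
Tool frame: the origin (TCP) lies on the centre line of the jaws, within the pads' length; the fingertips stand 22 mm ahead of it and the grasp point (between the pads) lies 3 mm ahead of it; z points along the fingers, y is the direction in which the jaws open and shut (so a half turn about z gives the same grasp; the last joint's range is limited). The gripper opens to 85 mm and grips with 20 to 120 N. Pads are 22 mm wide; open, the fingers measure 114 mm over their backs; the gripper's body (76 mm by 85 mm) begins 54 mm behind the grasp point. The pads swing forward as they close: fully open they stand 13 mm farther back than shut.
Start: joints at [-74.828, 4.979, 10.078, 95.1, 0, 90], TCP at [0.144, -0.531, 0.253] pointing down, gripper open.
Joint ranges: [-179.16, 179.16], [-48.56, 103.87], [-65.8, 70.77], [-126.05, 130.52], [-82.76, 87.17], [-180, 180]. Speed limits (degrees/s): [127.2, 127.2, 147.25, 180, 180, 180].

INTERFACE

Orientations are given as [roll, pitch, yaw] about the fixed x, y, z axes, in that order (R = Rz(yaw) Ry(pitch) Rx(roll)).
In Python, from workcell import monitor, eyes, job gives the robot as it stands. The module is installed in compiled form; this text tells all that it offers.
- The arm moves only by the tool drive_tool, never from a script. Its argument "plan" is a list of rows, each a list of 3 entries, a list of its own where there are three numbers: the opening, from 0 (shut) to 1 (fully open), then the shift along the world's x, y, z in m, then the turn about the world's z in degrees. In form: [[gripper, [x, y, z], yaw], ...]. A call has 1 to 10 rows; each row shifts and turns the commanded pose from where the row before left it; what a row does not reach is not made up. A row lasts 1/8 s, in which the tool goes at most 62.5 mm and 10.7 degrees, less where a joint would pass 70% of its speed; a pose out of reach is approached as far as the arm can. A call is refused whole if a number of a shift passes 0.0625 or a number of a turn 10.7, either way. A call with a gripper value outside its range is refused whole. The fingers move at their own pace and stop on an object; "grip_force" is the grip in N (left out, the last holds). Time passes only in rows, so rows that do not move let the fingers close. It gives the time, the measured TCP pose, the force and the opening at its end, in the units of the state.
- monitor.get_obs(): the state, without advancing time (a new reading comes with each control period).
- eyes.camera(name): name is "scene" or "top"; returns (picture, depth): 480x640x3 uint8, red, green, blue; 480x640 float32, m along the optical axis (not along the pixel's ray), 0 where there is no reading.
- eyes.camera_params(name): a dict with "fx", "fy", "cx", "cy" (pixels), "dist_coeffs" ([k1, k2, p1, p2, k3] as OpenCV has them; the pictures are not rectified), "extrinsics" (4x4, takes a point from world to camera coordinates). Camera axes: x right, y down, z forward; pixel columns grow to the right and rows downward; lengths in m; the calibration is good to about 2 mm. A picture is of the moment at which its call begins. camera_params takes no time and is no camera call.
- job.job_done(): hands the job in, once; it reports no verdict.
The state is a dict: "time": time; "q": joint angles; "qd": joint speeds; "joint_efforts": joint torques, N m; "ee_pos": TCP position; "tcp_rot": TCP orientation; "wrist_force": force on the tool from outside, world axes, zero at the start; "torque": the same for the moment, N m; "opening": finger opening in m.
Only numpy, scipy, OpenCV 4.12 (cv2) and the standard library are available. Lean on these libraries where they do the work, as an engineer would, in place of code of your own. Each camera call takes 0.05 s, during which the arm holds its last target.

## Working session

There is one attempt and no reset: what is moved stays moved. The work goes in short steps, Python scripts to look and compute and a tool call to move; the robot and the scene stay as the last step left them, time stands still between calls to the robot, and variables do not carry over. Pictures are saved under pics/ and viewed, and the job is handed in when it is done.

Besides the shell and the picture viewer there is one more tool, called after ">>>" as name(argument=value, ...), one argument or row to a line, values as JSON. drive_tool: Moves the arm, as the interface text tells. Its arguments: {"type":"object","properties":{"plan":{"type":"array","items":{"type":"array"}},"grip_force":{"type":"number"}},"required":["plan"]}

```bash
mkdir -p pics
python3 - <<'E'
from workcell import monitor, eyes, job
import cv2, numpy as np
for n in ["scene","top"]:
    p,d=eyes.camera(n); cv2.imwrite(f"pics/{n}0.png",p[:,:,::-1]); np.savez(f"/tmp/{n}0.npz",p=p,d=d)
    c=eyes.camera_params(n); print(c)
o=monitor.get_obs(); print(o)
E
```

```text
{'fx': 597.9207264119044, 'fy': 597.9207264119044, 'cx': 306.31397477697567, 'cy': 243.00278353276764, 'dist_coeffs': array([-0.19853243,  0.        ,  0.        ,  0.        ,  0.        ]), 'extrinsics': array([[ 0.11095609,  0.99368248,  0.01684842, -0.08695985],
       [ 0.79273787, -0.0782684 , -0.60451693, -0.42478674],
       [-0.59937919,  0.08043121, -0.79641409,  1.44835474],
       [ 0.        ,  0.        ,  0.        ,  1.        ]])}
{'fx': 498.3087137041999, 'fy': 498.3087137041999, 'cx': 319.4895206710299, 'cy': 245.56210858555437, 'dist_coeffs': array([0.01503142, 0.        , 0.        , 0.        , 0.        ]), 'extrinsics': array([[ 0.01949428, -0.99959766,  0.02060302, -0.02860396],
       [-0.99800657, -0.02069213, -0.05962156,  0.56392149],
       [ 0.06002389, -0.01939967, -0.99800841,  0.95516195],
       [ 0.        ,  0.        ,  0.        ,  1.        ]])}
{'time': 0.1, 'q': array([-7.48288611e+01,  5.00962181e+00,  1.00375135e+01,  9.50988866e+01,
       -2.33766003e-03,  9.00004109e+01]), 'qd': array([-0.01965825, -0.19683856,  0.01238947,  0.01054531,  0.08188548,
       -0.14105804]), 'joint_efforts': array([-2.08456145e-04, -5.21558905e+01,  4.65653944e+01,  1.60364405e-02,
       -4.17957210e-05,  2.30668391e-06]), 'ee_pos': array([ 0.14387912, -0.53066037,  0.25262463]), 'tcp_rot': array([-1.79929005e+02,  2.33816740e-03,  1.51707309e+01]), 'wrist_force': array([-0.79277599,  0.27134868, -0.79431944]), 'torque': array([ 0.06389153, -0.0094147 , -0.04916629]), 'opening': 0.08530361141405383}
```

View pics/top0.png

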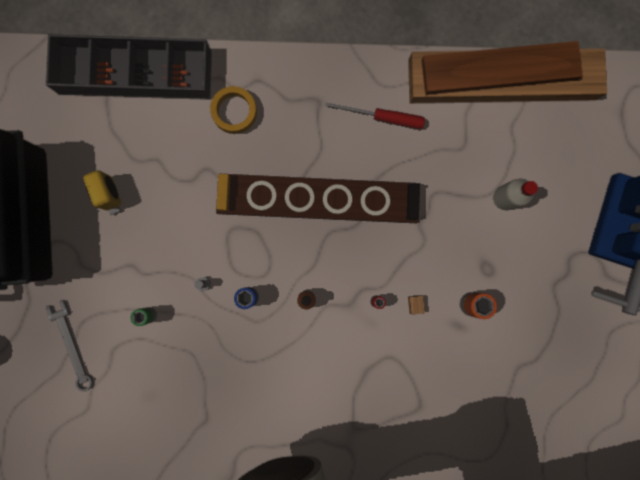

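View pics/scene0.png

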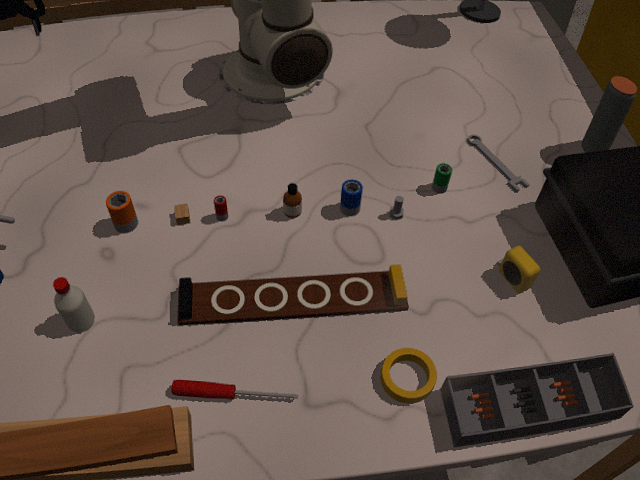

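The top view shows the yellow block at the left (+y) end of the rail (222,192) and rings at (262,195), (300,197), (337,199) and (375,200). The sockets are green (140,317), blue (246,298), red (378,301) and orange (482,305), with the bottle at (307,299). So red→mark1, green→mark2, blue→mark3, orange→mark4.

```bash
cat > h.py <<'E'
import cv2, numpy as np
from workcell import eyes
def world(cam,u,v,z=None,d=None):
    c=eyes.camera_params(cam); K=np.array([[c['fx'],0,c['cx']],[0,c['fy'],c['cy']],[0,0,1]])
    uv=np.stack([np.ravel(u),np.ravel(v)],1).astype(float).reshape(-1,1,2)
    n=cv2.undistortPoints(uv,K,c['dist_coeffs']).reshape(-1,2)
    r=np.c_[n,np.ones(len(n))]; E=c['extrinsics']; R=E[:3,:3]; t=E[:3,3]; C=-R.T@t
    if d is not None: return (r*np.ravel(d)[:,None]-t)@R
    w=r@R; return C+w*((z-C[2])/w[:,2])[:,None]
def cloud(cam,d):
    v,u=np.mgrid[:480,:640]; return world(cam,u,v,d=d).reshape(480,640,3)
E
cat > m.py <<'E'
import sys; from h import *
from scipy.optimize import least_squares
def measure(fr, objs):
    for n,(x,y,D,H) in objs.items():
        out=[]
        for cam in ["top","scene"]:
            p,d=fr[cam]; w=cloud(cam,d)
            m=(np.hypot(w[...,0]-x,w[...,1]-y)<D/2+.015)&(d>0)
            q=w[m]; top=q[(q[:,2]>H-.008)&(q[:,2]<H+.01)]
            if len(top)<5: out.append((cam,len(top)));continue
            (cx,cy),r=cv2.minEnclosingCircle(top[:,:2].astype(np.float32))
            f=least_squares(lambda s:np.maximum(np.hypot(*(q[q[:,2]>.012][:,:2]-s).T)-D/2,0),[cx,cy]).x
            out.append((cam,len(top),round(cx,4),round(cy,4),round(2*r,4),f.round(4),round(q[:,2].max(),4)))
        print(n,out)
E
python3 - <<'E'
from h import *; from m import measure
fr={n:(lambda z:(z['p'],z['d']))(np.load(f"/tmp/{n}0.npz")) for n in["top","scene"]}
g={'green':(140,317,.032,.057),'blue':(246,298,.04,.064),'red':(378,301,.024,.05),'orange':(482,305,.048,.071),'bottle':(307,299,.036,.075),'bolt':(203,284,.02,.047),'block':(417,304,.03,.022)}
objs={}
for n,(u,v,D,H) in g.items():
    a=world("top",[u],[v],z=H)[0]; objs[n]=(a[0],a[1],D,H); print(n,a.round(4))
measure(fr,objs)
p,d=fr['top']
for cam,rs,z in [("top",[(262,195),(300,197),(337,199),(375,200)],.012),("scene",[(357,291),(314,294),(271,297),(228,300)],.012)]:
    p=fr[cam][0]; w=(p.min(2)>130) 
    for u,v in rs:
        yy,xx=np.mgrid[:480,:640]; k=w&(abs(xx-u)<19)&(abs(yy-v)<17)
        pts=world(cam,xx[k],yy[k],z=z); 
        print(cam,k.sum(),((pts.min(0)+pts.max(0))/2).round(4),np.ptp(pts,axis=0).round(3), pts.mean(0).round(4))
E
```

```text
green [0.4237 0.3108 0.057 ]
blue [0.4622 0.1169 0.064 ]
red [ 0.4605 -0.1284  0.05  ]
orange [ 0.4579 -0.3172  0.071 ]
bottle [0.4629 0.0047 0.075 ]
bolt [0.486 0.2   0.047]
block [ 0.4548 -0.208   0.022 ]
green [('top', 168, 0.424, 0.3127, 0.0323, array([0.4239, 0.3126]), np.float64(0.06)), ('scene', 162, 0.426, 0.3156, 0.0356, array([0.4255, 0.3145]), np.float64(0.0615))]
blue [('top', 228, 0.4619, 0.1201, 0.04, array([0.462, 0.12 ]), np.float64(0.0667)), ('scene', 248, 0.4642, 0.1223, 0.0417, array([0.465 , 0.1219]), np.float64(0.0704))]
red [('top', 88, 0.4582, -0.1307, 0.0237, array([ 0.4582, -0.1306]), np.float64(0.0528)), ('scene', 114, 0.4601, -0.13, 0.0283, array([ 0.4604, -0.1298]), np.float64(0.0546))]
orange [('top', 355, 0.4563, -0.3201, 0.0492, array([ 0.4564, -0.3195]), np.float64(0.075)), ('scene', 329, 0.4586, -0.3202, 0.051, array([ 0.4589, -0.3185]), np.float64(0.077))]
bottle [('top', 78, 0.4602, 0.0068, 0.018, array([0.4603, 0.0066]), np.float64(0.0775)), ('scene', 81, 0.4618, 0.0078, 0.0195, array([0.4649, 0.0074]), np.float64(0.079))]
bolt [('top', 64, 0.4858,
[... 336 characters left out ...]
(most recent call last):
  File "<stdin>", line 13, in <module>
  File "h.py", line 6, in world
    n=cv2.undistortPoints(uv,K,c['dist_coeffs']).reshape(-1,2)
      ~~~~~~~~~~~~~~~~~~~^^^^^^^^^^^^^^^^^^^^^^^
cv2.error: OpenCV(4.12.0) /io/opencv/modules/calib3d/src/undistort.dispatch.cpp:347: error: (-215:Assertion failed) CV_IS_MAT(_src) && CV_IS_MAT(_dst) && (_src->rows == 1 || _src->cols == 1) && (_dst->rows == 1 || _dst->cols == 1) && _src->cols + _src->rows - 1 == _dst->rows + _dst->cols - 1 && (CV_MAT_TYPE(_src->type) == CV_32FC2 || CV_MAT_TYPE(_src->type) == CV_64FC2) && (CV_MAT_TYPE(_dst->type) == CV_32FC2 || CV_MAT_TYPE(_dst->type) == CV_64FC2) in function 'cvUndistortPointsInternal'
```

Run:
```python
from h import *
fr={n:(lambda z:(z['p'],z['d']))(np.load(f"/tmp/{n}0.npz")) for n in["top","scene"]}
for cam,rs,z in [("top",[(262,195),(300,197),(337,199),(375,200)],.012),("scene",[(357,291),(314,294),(271,297),(228,300)],.012)]:
    p,d=fr[cam]; W=cloud(cam,d)
    for u,v in rs:
        yy,xx=np.mgrid[:480,:640]; k=(abs(xx-u)<20)&(abs(yy-v)<18)
        q=world(cam,[u],[v],z=z)[0]; P=world(cam,xx,yy,z=z).reshape(480,640,3)
        k=(np.hypot(*(P[...,:2]-q[:2]).transpose(2,0,1))<.036); g=p.min(2); t=(g[k].max()*.6)
        k&=g>t
        pts=P[k]
        (a,r)=cv2.minEnclosingCircle(pts[:,:2].astype(np.float32))
        print(cam,k.sum(),((pts.min(0)+pts.max(0))/2).round(4),np.ptp(pts,axis=0).round(3), pts.mean(0).round(4),np.round(a,4),"depthxyz",W[k].mean(0).round(4))
```

```text
top 333 [0.662  0.0997 0.012 ] [0.056 0.055 0.   ] [0.6621 0.0999 0.012 ] [0.6621 0.0999] depthxyz [0.6621 0.0999 0.012 ]
top 338 [0.6598 0.0249 0.012 ] [0.056 0.055 0.   ] [0.6603 0.025  0.012 ] [0.6605 0.0249] depthxyz [0.6599 0.025  0.015 ]
top 335 [ 0.6576 -0.0501  0.012 ] [0.056 0.056 0.   ] [ 0.6581 -0.0501  0.012 ] [ 0.6583 -0.0502] depthxyz [ 0.6577 -0.0498  0.0152]
top 335 [ 0.6572 -0.1253  0.012 ] [0.056 0.056 0.   ] [ 0.6564 -0.1253  0.012 ] [ 0.6565 -0.1253] depthxyz [ 0.656  -0.1249  0.0152]
scene 344 [0.6608 0.1018 0.012 ] [0.057 0.057 0.   ] [0.6617 0.1016 0.012 ] [0.6608 0.1015] depthxyz [0.6647 0.1007 0.0169]
scene 351 [0.6589 0.0267 0.012 ] [0.057 0.057 0.   ] [0.6597 0.0266 0.012 ] [0.6594 0.0264] depthxyz [0.6644 0.0258 0.0196]
scene 350 [ 0.6574 -0.0483  0.012 ] [0.057 0.056 0.   ] [ 0.6576 -0.0486  0.012 ] [ 0.6574 -0.0488] depthxyz [ 0.6605 -0.0486  0.0167]
scene 354 [ 0.6552 -0.1241  0.012 ] [0.058 0.058 0.   ] [ 0.6559 -0.1243  0.012 ] [ 0.6553 -0.1242] depthxyz [ 0.6619 -0.1236  0.0217]
```

>>> drive_tool(
  plan=[
    [1,[0.039,0.026,0],9.4],
    [1,[0.039,0.026,0],9.4],
    [1,[0.039,0.026,0],9.4],
    [1,[0.039,0.026,0],9.4],
    [1,[0.039,0.026,0],9.4],
    [1,[0.039,0.026,-0.02],9.4],
    [1,[0.039,0.026,-0.03],9.4],
    [1,[0.04,0.028,-0.03],9],
    [1,[0,0,0],0],
    [1,[0,0,0],0],
  ],
  grip_force=40,
)

```text
time: 1.35
ee_pos: [0.4568, -0.3208, 0.1733]
tcp_rot: [-180.0, -0.0, 89.9]
wrist_force: [-0.9, -0.4, 0.7]
opening: 0.0854
```

>>> drive_tool(
  plan=[
    [1,[0,0.001,-0.045],0],
    [1,[0,0,-0.045],0],
    [1,[0,0,-0.035],0],
    [1,[0,0,0],0],
    [0,[0,0,0],0],
    [0,[0,0,0],0],
    [0,[0,0,0],0],
    [0,[0,0,0],0],
    [0,[0,0,0],0],
    [0,[0,0,0],0],
  ],
  grip_force=40,
)

```text
time: 2.6
ee_pos: [0.4573, -0.3207, 0.0506]
tcp_rot: [179.9, 0.1, 89.9]
wrist_force: [-3.6, -0.3, 7.7]
opening: 0.0469
```

>>> drive_tool(
  plan=[
    [0,[0,0,0.03],0],
    [0,[0,0,0.05],0],
    [0,[0,0,0.05],0],
    [0,[0,0,0],0],
    [0,[0,0,0],0],
  ],
)

```text
time: 3.22
ee_pos: [0.4568, -0.3197, 0.1775]
tcp_rot: [-180.0, -0.0, 90.0]
wrist_force: [-0.2, 0.6, -6.4]
opening: 0.047
```

```bash
cat > look.py <<'E'
import sys
from h import *
p,d=eyes.camera("scene"); cv2.imwrite(sys.argv[1],p[:,:,::-1])
E
python3 look.py pics/s1.png
```

```text
(no output)
```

View pics/s1.png

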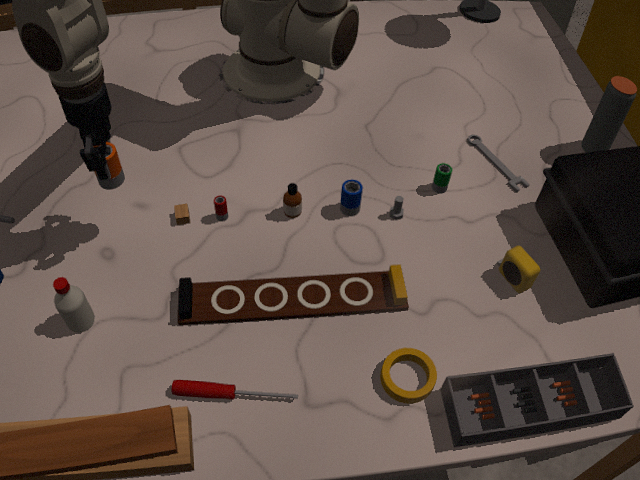

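The orange socket is held upright in the jaws at (110,165), and everything else is undisturbed. I'll carry it to mark4.

>>> drive_tool(
  plan=[
    [0,[0.033,0.0325,0],0],
    [0,[0.033,0.0325,0],0],
    [0,[0.033,0.0325,0],0],
    [0,[0.033,0.0325,0],0],
    [0,[0.033,0.0325,0],0],
    [0,[0.034,0.0325,0],0],
    [0,[0,0,-0.04],0],
    [0,[0,0,-0.04],0],
    [0,[0,0,-0.02],0],
    [0,[0,0,0],0],
  ],
)

```text
time: 4.53
ee_pos: [0.6546, -0.1247, 0.076]
tcp_rot: [-179.8, -0.0, 90.0]
wrist_force: [-0.9, 0.1, -4.1]
opening: 0.0471
```

>>> drive_tool(
  plan=[
    [0,[0.001,0,-0.007],0],
    [0,[0,0,-0.004],0],
    [0,[0,0,0],0],
    [0,[0,0,0],0],
  ],
)

```text
time: 5.03
ee_pos: [0.6572, -0.1249, 0.0678]
tcp_rot: [180.0, 0.0, 90.0]
wrist_force: [0.1, 0.1, -5.6]
opening: 0.0473
```

>>> drive_tool(
  plan=[
    [0,[0,0,-0.002],0],
    [0,[0,0,-0.001],0],
    [0,[0,0,0],0],
    [0,[0,0,0],0],
  ],
)

```text
time: 5.52
ee_pos: [0.6569, -0.1248, 0.0643]
tcp_rot: [-180.0, 0.0, 90.0]
wrist_force: [-0.3, 0.9, -4.9]
opening: 0.0472
```

>>> drive_tool(
  plan=[
    [0,[0,0,-0.0015],0],
    [0,[0,0,0],0],
    [0,[0,0,0],0],
  ],
)

```text
time: 5.9
ee_pos: [0.657, -0.1248, 0.0628]
tcp_rot: [180.0, -0.0, 90.0]
wrist_force: [0.3, -0.4, -5.2]
opening: 0.0469
```

>>> drive_tool(
  plan=[
    [0,[0,0,-0.0015],0],
    [0,[0,0,0],0],
    [0,[0,0,0],0],
  ],
)

```text
time: 6.28
ee_pos: [0.657, -0.1248, 0.0627]
tcp_rot: [179.9, 0.0, 90.0]
wrist_force: [-5.2, 2.0, 5.7]
opening: 0.0472
```

Contact. I'll open and retreat upward.

>>> drive_tool(
  plan=[
    [0.75,[0,0,0.001],0],
    [0.75,[0,0,0],0],
    [1,[0,0,0],0],
    [1,[0,0,0],0],
    [1,[0,0,0.03],0],
    [1,[0,0,0.05],0],
    [1,[0,0,0.04],0],
    [1,[-0.03,0,0],0],
    [1,[0,0,0],0],
  ],
)

```text
time: 7.4
ee_pos: [0.6261, -0.1249, 0.1832]
tcp_rot: [180.0, 0.0, 90.0]
wrist_force: [0.9, -0.3, -0.5]
opening: 0.0853
```

```bash
python3 look.py pics/s2.png
```

```text
(no output)
```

View pics/s2.png

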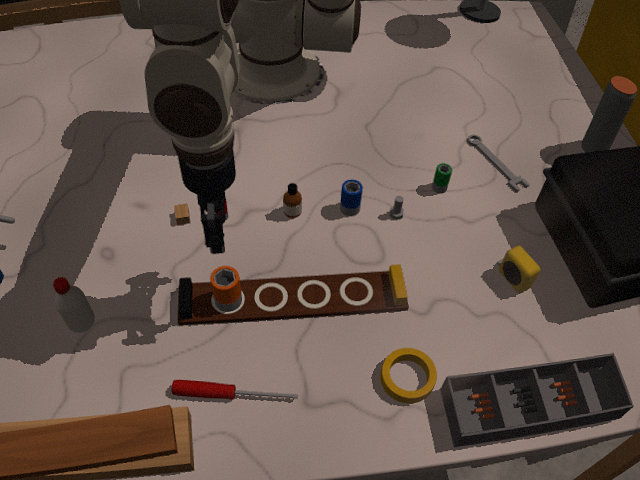

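The orange socket stands upright inside its ring at (227,290). Red is next.

>>> drive_tool(
  plan=[
    [1,[-0.055,-0.002,0],0],
    [1,[-0.056,-0.002,0],0],
    [1,[-0.056,-0.001,0],0],
    [1,[0,0,-0.03],0],
    [1,[0,0,-0.04],0],
    [1,[0,0,-0.04],0],
    [1,[0,0,-0.02],0],
    [1,[0,0,0],0],
    [1,[0,0,0],0],
  ],
)

```text
time: 8.57
ee_pos: [0.4606, -0.13, 0.0532]
tcp_rot: [180.0, 0.0, 90.0]
wrist_force: [-0.5, -0.8, -0.2]
opening: 0.0855
```

>>> drive_tool(
  plan=[
    [1,[-0.001,0,-0.014],0],
    [0,[0,0,0],0],
    [0,[0,0,0],0],
    [0,[0,0,0],0],
    [0,[0,0,0],0],
    [0,[0,0,0],0],
    [0,[0,0,0],0],
    [0,[0,0,0],0],
    [0,[0,0,0],0],
  ],
  grip_force=40,
)

```text
time: 9.7
ee_pos: [0.4591, -0.1299, 0.0387]
tcp_rot: [180.0, 0.0, 90.0]
wrist_force: [-1.0, 0.6, 6.0]
opening: 0.0233
```

>>> drive_tool(
  plan=[
    [0,[0,0,0.03],0],
    [0,[0,0,0.05],0],
    [0,[0,0,0.05],0],
    [0,[0.029,0.033,0],0],
    [0,[0.029,0.033,0],0],
    [0,[0.029,0.033,0],0],
    [0,[0.029,0.033,0],0],
    [0,[0.029,0.033,0],0],
    [0,[0.029,0.033,0],0],
    [0,[0.029,0.033,0],0],
  ],
)

```text
time: 10.95
ee_pos: [0.6627, 0.1024, 0.1675]
tcp_rot: [-180.0, 0.0, 90.0]
wrist_force: [1.1, -0.1, 1.3]
opening: 0.023
```

>>> drive_tool(
  plan=[
    [0,[0,0,-0.03],0],
    [0,[0,0,-0.04],0],
    [0,[0,0,-0.03],0],
    [0,[0,0,-0.01],0],
    [0,[0,0,0],0],
    [0,[0,0,0],0],
  ],
)

```text
time: 11.7
ee_pos: [0.6627, 0.1013, 0.06]
tcp_rot: [179.9, -0.0, 90.0]
wrist_force: [0.0, -0.2, -1.2]
opening: 0.023
```

>>> drive_tool(
  plan=[
    [0,[-0.001,0,-0.005],0],
    [0,[0,0,-0.003],0],
    [0,[0,0,0],0],
    [0,[0,0,0],0],
  ],
)

```text
time: 12.2
ee_pos: [0.6611, 0.1012, 0.0508]
tcp_rot: [180.0, -0.0, 90.0]
wrist_force: [-1.2, -1.2, 4.4]
opening: 0.023
```

>>> drive_tool(
  plan=[
    [0,[0,0,-0.0015],0],
    [0,[0,0,0],0],
    [0,[0,0,0],0],
  ],
)

```text
time: 12.58
ee_pos: [0.6612, 0.1012, 0.0508]
tcp_rot: [179.9, -0.0, 90.0]
wrist_force: [-4.8, -0.2, 11.6]
opening: 0.0227
```

>>> drive_tool(
  plan=[
    [0.5,[0,0,0.001],0],
    [0.5,[0,0,0],0],
    [1,[0,0,0],0],
    [1,[0,0,0],0],
    [1,[0,0,0.03],0],
    [1,[0,0,0.05],0],
    [1,[0,0,0.04],0],
    [1,[-0.04,0.01,0.01],0],
    [1,[-0.05,0.01,0],0],
    [1,[0,0,0],0],
  ],
)

```text
time: 13.82
ee_pos: [0.5682, 0.1216, 0.18]
tcp_rot: [-179.9, 0.0, 90.0]
wrist_force: [1.2, -0.2, 1.0]
opening: 0.0857
```

```bash
python3 look.py pics/s3.png
```

```text
(no output)
```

View pics/s3.png

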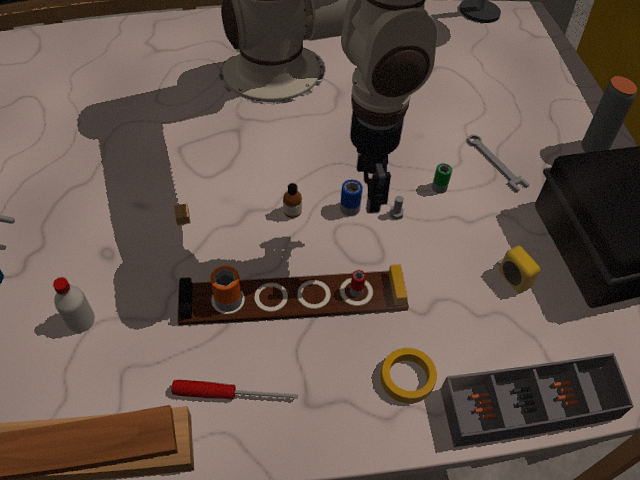

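The red socket stands in the ring at (357,284). Next is blue.

>>> drive_tool(
  plan=[
    [1,[-0.035,0,0],0],
    [1,[-0.035,0,0],0],
    [1,[-0.035,-0.001,0],0],
    [1,[0,0,0],0],
    [1,[0,0,-0.03],0],
    [1,[0,0,-0.04],0],
    [1,[0,0,-0.04],0],
    [1,[0,0,-0.015],0],
    [1,[0,0,0],0],
    [1,[0,0,0],0],
  ],
)

```text
time: 15.12
ee_pos: [0.4671, 0.1204, 0.0564]
tcp_rot: [179.9, -0.0, 90.0]
wrist_force: [0.1, 0.7, 0.9]
opening: 0.0854
```

>>> drive_tool(
  plan=[
    [1,[-0.004,0,-0.008],0],
    [0,[0,0,0],0],
    [0,[0,0,0],0],
    [0,[0,0,0],0],
    [0,[0,0,0],0],
    [0,[0,0,0],0],
    [0,[0,0,0],0],
    [0,[0,0,0],0],
  ],
  grip_force=40,
)

```text
time: 16.12
ee_pos: [0.4621, 0.1203, 0.0472]
tcp_rot: [180.0, -0.0, 90.0]
wrist_force: [-1.5, 0.3, 5.9]
opening: 0.0392
```

>>> drive_tool(
  plan=[
    [0,[0,0,0.03],0],
    [0,[0,0,0.05],0],
    [0,[0,0,0.05],0],
    [0,[0.033,-0.028,0],0],
    [0,[0.033,-0.028,0],0],
    [0,[0.033,-0.028,0],0],
    [0,[0.033,-0.028,0],0],
    [0,[0.033,-0.028,0],0],
    [0,[0.031,-0.029,0],0],
    [0,[0,0,0],0],
  ],
)

```text
time: 17.38
ee_pos: [0.659, -0.0509, 0.1744]
tcp_rot: [-179.9, 0.0, 89.8]
wrist_force: [-0.7, 0.2, -2.7]
opening: 0.0389
```

>>> drive_tool(
  plan=[
    [0,[0,0,-0.03],0],
    [0,[0,0,-0.04],0],
    [0,[0,0,-0.03],0],
    [0,[0,0,-0.01],0],
    [0,[0,0,0],0],
    [0,[0,0,0],0],
  ],
)

```text
time: 18.12
ee_pos: [0.6587, -0.0487, 0.0685]
tcp_rot: [179.9, 0.0, 90.0]
wrist_force: [-0.7, -0.3, -2.0]
opening: 0.0394
```

>>> drive_tool(
  plan=[
    [0,[-0.001,0,-0.005],0],
    [0,[0,0,-0.003],0],
    [0,[0,0,0],0],
    [0,[0,0,0],0],
  ],
)

```text
time: 18.62
ee_pos: [0.6571, -0.0489, 0.0593]
tcp_rot: [180.0, 0.0, 90.0]
wrist_force: [-1.5, 1.6, 2.8]
opening: 0.0392
```

>>> drive_tool(
  plan=[
    [0,[0,0,-0.0015],0],
    [0,[0,0,0],0],
    [0,[0,0,0],0],
  ],
)

```text
time: 19.0
ee_pos: [0.6571, -0.0489, 0.0592]
tcp_rot: [179.9, 0.0, 90.0]
wrist_force: [-6.4, 0.2, 14.1]
opening: 0.039
```

>>> drive_tool(
  plan=[
    [0.7,[0,0,0.001],0],
    [0.7,[0,0,0],0],
    [1,[0,0,0],0],
    [1,[0,0,0],0],
    [1,[0,0,0.03],0],
    [1,[0,0,0.05],0],
    [1,[0,0,0.04],0],
    [1,[-0.04,0.03,0.01],0],
    [1,[-0.04,0.05,0],0],
    [1,[-0.03,0.05,0],0],
  ],
)

```text
time: 20.25
ee_pos: [0.5466, 0.0809, 0.1885]
tcp_rot: [180.0, -0.0, 89.9]
wrist_force: [-0.2, 0.4, -0.1]
opening: 0.0855
```

>>> drive_tool(
  plan=[
    [1,[-0.03,0.05,0],0],
    [1,[-0.03,0.05,0],0],
    [1,[-0.03,0.05,0],0],
    [1,[-0.03,0.05,0],0],
    [1,[-0.002,0.032,0],0],
    [1,[0,0,0],0],
    [1,[0,0,0],0],
  ],
)

```text
time: 21.12
ee_pos: [0.4259, 0.3116, 0.1882]
tcp_rot: [-180.0, 0.0, 90.0]
wrist_force: [-0.3, 0.1, -0.4]
opening: 0.0853
```

```bash
python3 look.py pics/s4.png
```

```text
(no output)
```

View pics/s4.png

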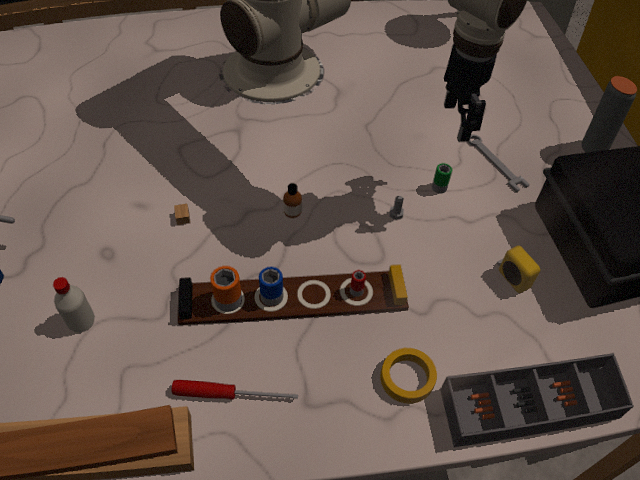

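Orange, blue and red all stand in their rings at (227,285), (271,282) and (357,284). Green is still at (443,177), so I'll go down on it.

>>> drive_tool(
  plan=[
    [1,[-0.001,0.002,-0.03],0],
    [1,[0,0,-0.045],0],
    [1,[0,0,-0.045],0],
    [1,[0,0,-0.015],0],
    [1,[0,0,-0.01],0],
    [1,[0,0,0],0],
    [1,[0,0,0],0],
  ],
)

```text
time: 22.05
ee_pos: [0.4256, 0.3144, 0.0448]
tcp_rot: [179.9, -0.1, 90.0]
wrist_force: [1.1, 1.4, 0.0]
opening: 0.0858
```

>>> drive_tool(
  plan=[
    [0,[0,0,0],0],
    [0,[0,0,0],0],
    [0,[0,0,0],0],
    [0,[0,0,0],0],
    [0,[0,0,0],0],
    [0,[0,0,0],0],
    [0,[0,0,0],0],
  ],
  grip_force=40,
)

```text
time: 22.92
ee_pos: [0.4248, 0.3141, 0.0436]
tcp_rot: [180.0, -0.0, 90.0]
wrist_force: [-2.5, -1.0, 5.2]
opening: 0.0305
```

>>> drive_tool(
  plan=[
    [0,[0,0,0.03],0],
    [0,[0,0,0.05],0],
    [0,[0,0,0.05],0],
    [0,[0.0335,-0.041,0],0],
    [0,[0.0335,-0.041,0],0],
    [0,[0.0335,-0.041,0],0],
    [0,[0.0335,-0.041,0],0],
    [0,[0.0335,-0.041,0],0],
    [0,[0.0335,-0.041,0],0],
    [0,[0.034,-0.042,0],0],
  ],
)

```text
time: 24.18
ee_pos: [0.6608, 0.0244, 0.1725]
tcp_rot: [-180.0, 0.0, 90.0]
wrist_force: [0.8, 0.8, -1.5]
opening: 0.031
```

>>> drive_tool(
  plan=[
    [0,[0,0,0],0],
    [0,[0,0,0],0],
    [0,[0,0,-0.03],0],
    [0,[0,0,-0.03],0],
    [0,[0,0,0],0],
    [0,[0,0,0],0],
  ],
)

```text
time: 24.92
ee_pos: [0.66, 0.0267, 0.1148]
tcp_rot: [179.9, -0.0, 90.0]
wrist_force: [0.2, -0.7, -1.7]
opening: 0.031
```

Contact is expected near z=0.0555.

>>> drive_tool(
  plan=[
    [0,[0,0,-0.03],0],
    [0,[0,0,-0.02],0],
    [0,[0,0,0],0],
    [0,[0,0,-0.004],0],
    [0,[0,0,-0.003],0],
    [0,[0,0,0],0],
    [0,[0,0,0],0],
  ],
)

```text
time: 25.8
ee_pos: [0.66, 0.026, 0.0566]
tcp_rot: [180.0, -0.0, 90.0]
wrist_force: [0.5, 0.4, -1.7]
opening: 0.0309
```

>>> drive_tool(
  plan=[
    [0,[0,0,-0.0015],0],
    [0,[0,0,0],0],
    [0,[0,0,0],0],
  ],
)

```text
time: 26.18
ee_pos: [0.6601, 0.026, 0.0556]
tcp_rot: [179.9, -0.0, 90.0]
wrist_force: [-2.7, 0.6, 4.9]
opening: 0.031
```

Contact. I'll release, retreat well back and check.

>>> drive_tool(
  plan=[
    [0.6,[0,0,0.0005],0],
    [0.6,[0,0,0],0],
    [1,[0,0,0],0],
    [1,[0,0,0],0],
    [1,[0,0,0.03],0],
    [1,[0,0,0.05],0],
    [1,[0,0,0.05],0],
    [1,[-0.04,0,0.03],0],
    [1,[-0.06,0,0],0],
    [1,[-0.06,0,0],0],
  ],
)

```text
time: 27.42
ee_pos: [0.4984, 0.026, 0.2155]
tcp_rot: [180.0, -0.0, 90.0]
wrist_force: [0.4, 0.5, 0.6]
opening: 0.0857
```

>>> drive_tool(
  plan=[
    [1,[-0.06,0.03,0],0],
    [1,[-0.05,0.05,0],0],
    [1,[0,0.05,0],0],
    [1,[0,0.05,0],0],
    [1,[0,0,0],0],
  ],
)

```text
time: 28.05
ee_pos: [0.3993, 0.2006, 0.2152]
tcp_rot: [180.0, -0.0, 90.2]
wrist_force: [-0.5, -0.1, -0.1]
opening: 0.0856
```

Run:
```python
from h import *; from m import measure
fr={n:eyes.camera(n) for n in["top","scene"]}
for n in fr: cv2.imwrite(f"pics/{n}9.png",fr[n][0][:,:,::-1])
measure(fr,{'red':(.6613,.101,.024,.062),'green':(.66,.026,.032,.069),'blue':(.657,-.049,.04,.076),'orange':(.657,-.1248,.048,.083),'bottle':(.461,.007,.036,.075)})
```

```text
red [('top', 88, 0.6615, 0.1, 0.024, array([0.661 , 0.1005]), np.float64(0.0652)), ('scene', 144, 0.663, 0.1012, 0.0251, array([0.664 , 0.0998]), np.float64(0.0657))]
green [('top', 150, 0.6606, 0.0258, 0.0318, array([0.6592, 0.0251]), np.float64(0.0719)), ('scene', 232, 0.6609, 0.0272, 0.0344, array([0.6642, 0.0256]), np.float64(0.075))]
blue [('top', 227, 0.658, -0.0486, 0.0402, array([ 0.6552, -0.0489]), np.float64(0.0794)), ('scene', 336, 0.6583, -0.0474, 0.0423, array([ 0.6618, -0.0496]), np.float64(0.0813))]
orange [('top', 327, 0.6575, -0.1242, 0.0481, array([ 0.6545, -0.1226]), np.float64(0.0873)), ('scene', 455, 0.6586, -0.1249, 0.0515, array([ 0.662 , -0.1247]), np.float64(0.0881))]
bottle [('top', 78, 0.4601, 0.0066, 0.0182, array([0.4603, 0.0066]), np.float64(0.0777)), ('scene', 81, 0.4627, 0.0087, 0.0211, array([0.4643, 0.008 ]), np.float64(0.0792))]
```

View pics/scene9.png

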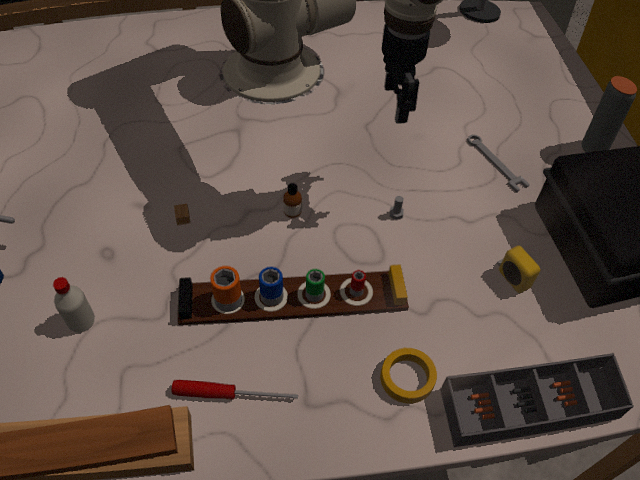

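View pics/top9.png

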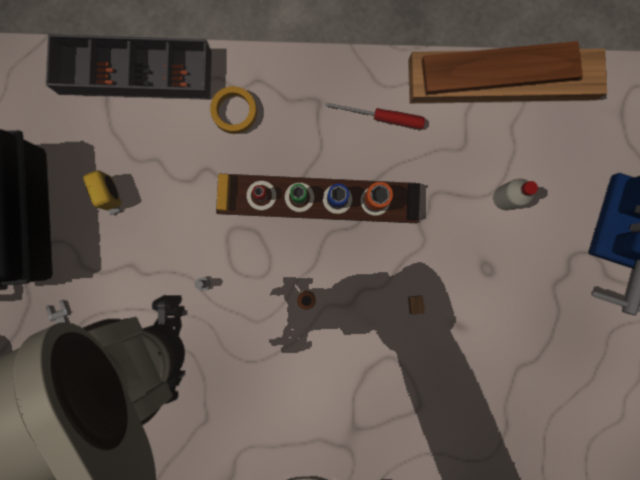

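All four sockets stand upright in their rings: red (262,192), green (300,194), blue (338,196) and orange (379,196) in the top view. The measured offsets are about 2 mm. The bottle at (307,299) is standing where it was.

```bash
python3 -c "
from workcell import job
print(job.job_done())"
```

```text
the job is handed in; nothing more can be done
None
```

The four sockets are standing upright on the rail in size order, and I handed the job in after about 28 s of the 96 s. The yellow block is at the robot's left end, so red is on mark1, green on mark2, blue on mark3 and orange on mark4, next to the black block.

- **Sockets:** in the final pictures from both cameras, each rim was within about 3 mm of its ring's centre, against the 14 mm allowed. All four looked upright.
- **Bottle:** it is still standing, within 2 mm of where it started.
- **Arm:** the gripper was open and clear of everything.
- **Disagreements:** depth readings were 3–6 mm too high, before and after the moves. My secondary circle fit put the sockets up to 7 mm apart between the two cameras in x, so I relied on the rim-circle centres.

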